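# Cap the collimator with its spring bayonet cap

## Task

Close the upright collimator for the night: put the black ebonite cap on top of it with the cap's two ears in the two gaps of the bayonet collar, push it down against the spring, turn it a quarter clockwise (seen from above) until it clicks up home under the lips, and let go. Do not force it, and leave the other things lying on the shelf as they are.

Things in the scene. Friction and masses are not known exactly. Their poses are not given: they have to be found in the camera images.
- cap: The loose ebonite bayonet cap, standing on its underside on the shelf: black round body 66 mm across, 18 mm high, lower edge bevelled 3 mm, with a bar grip on top and two brass ears at the bottom. About 0.12 kg; the same after half a turn. Origin: centre of the underside; z up along its axis; x along the bar and through both ears.
- bar_top (a point): Middle of the top edge of the cap's black bar grip, on the cap's axis, 44 mm above its underside; axes as the cap's. The bar is 56 mm long along x, 13 mm thick along y and 26 mm high, standing on the body's flat top, which is 18 mm above the underside.
- ear_tip (a point): Outer end of one of the cap's two brass ears, below one end of the bar. Both ears (along +x and -x of the cap) are 5 mm thick, 20 mm wide, flush with the underside, and reach 44 mm from the axis.
- collimator: The upright collimator, fixed: round iron foot 140 mm across, grey barrel 80 mm across, brass bayonet collar 104 mm across on top, rim 165 mm above the shelf. A brass side lamp tube with a black end sticks out level to 110 mm from the axis, at 60 mm height. Origin: centre of the foot on the shelf; z up; x along the lamp tube.
- collar_top (a point): Centre of the collar, level with its rim; axes as the collimator's. Inside it two flat steel lips 8 mm thick leave a round opening of 74 mm and two gaps. The cap's origin is 5 mm below this point when resting free on the spring with ears in the gaps, over 13 mm below it when it can turn, 20 mm below it at the bottom, 9 mm below it when clicked home.
- lamp_side_gap (a point): The gap between the lips above the lamp tube, level with the rim, 42 mm from the axis; the other is opposite. Each is 60 degrees wide and reaches out to 47.5 mm from the axis. The ears go down through them with the bar in line with the lamp tube. Pushed down clear of the lips, the cap turns clockwise seen from above; anticlockwise it is blocked within about 12 degrees.
- pocket (a point): Roof of one of the two pockets, 4 mm deep, hidden in the lips' undersides, 4 mm below the rim, a quarter turn (90 degrees) clockwise from a gap; the other is opposite. With the bar square to the lamp tube the spring lifts the ears into the pockets: that is the click. About 8 degrees of play each way; a stop ends the turn about 8 degrees past square.
- spring_ring (a joint): Flat brass ring (72 mm across, 54 mm hole) inside the collar, on which the cap's underside rests, on a spring: 0 when up, 5 mm below the rim; grows in m as it is pushed down, to 0.015 at the bottom. The ears clear the lips from 0.008 on; 0.004 with the cap clicked home. It pushes up with about 4 N at 0, 8 N at 0.008, 11.5 N at 0.015.
- mirror: Bystander: silvered mirror disc in a brass ring, 82 mm across, 12 mm high, lying face up, loose. Origin: centre of the underside.
- collar_wide: Bystander: bronze focusing collar, an open knurled ring 82 mm across, 22 mm high, loose. Origin: centre of the underside.
- collar_tall: Bystander: bronze focusing collar, an open knurled ring 70 mm across, 34 mm high, loose. Origin: centre of the underside.
- level: Bystander: iron and brass spirit level 150 mm long, about 40 mm high, loose, beyond the collimator. Origin: centre of the underside; y along its length.
- radius_leaves: Bystander: set of steel radius leaves fanned out of a flat holder, in all about 150 mm long, 12 mm high, loose, at the far left of the shelf. Origin: centre of the holder's underside.
Not all that is in view belongs to the job. What is shaped like the cap but red or white is not meant.

How it is judged:
On the way:
1. the cap is pushed into the collar against the spring, deep enough for the ears to clear the lips (value of joint spring_ring above 0.0075 m and horizontal distance between cap and collar_top below 0.006 m and z of cap in the frame of collar_top below -0.0105 m), for 0.05 s.
At the end, for the whole second after the job is handed in: The cap sits clicked home in the collar: within 6 mm of its axis, upright within 0.08 rad, bar square to the lamp tube within 0.22 rad, its underside 6.5 to 11.5 mm below the rim (ears risen into the pockets), at rest and released (horizontal distance between cap and collar_top below 0.006 m and z of cap in the frame of collar_top between -0.0115 and -0.0065 m and angle between the x axis of cap and the x axis of collar_top, either way round above 1.35 rad and angle between cap's own z axis and vertical below 0.08 rad and linear speed of cap below 0.02 m/s); the robot touches nothing.
It fails at once if a bystander (mirror, focusing collars, level, radius leaves) is shifted by more than 20 mm (distance of any of mirror, collar_wide, collar_tall, level, radius_leaves from where it was at the start of the episode above 0.02 m).
It fails at once if the cap is forced against the collimator (over 80 N in all; the spring itself needs at most 12 N) (contact force between cap and collimator above 80 N).
It also fails if it takes over 45 s, if anything falls off the work surface, if the arm or the gripper's body presses on something with over 40 N, if the wrist force passes 120 N, or if a joint passes its speed limit or range.

## Robot

A 7-joint arm with a two-finger parallel gripper is mounted at the origin on the work surface. World frame = base frame: x ahead of the robot, y to its left, z up, the work surface at z = 0. Lengths are in m, angles in rad, forces in N, time in s.
With the tool pointing down it reaches from about 0.425 to 0.925 m from the base axis. Payload 6.8 kg.
Tool frame: the origin (TCP) lies midway between the tips of the shut fingers; the grasp point (between the pads) lies 19 mm behind it; y points along the fingers, z is the direction in which the jaws open and shut, and the axes are right-handed (so a half turn about y gives the same grasp; the last joint's range is limited). The gripper opens to 85 mm and grips with 20 to 120 N. Pads are 22 mm wide; open, the fingers measure 114 mm over their backs; the gripper's body (76 mm by 85 mm) begins 54 mm behind the grasp point. The pads swing forward as they close: fully open they stand 13 mm farther back than shut.
Start: joints at [-1.434, 0.477, 0.022, 1.555, -0.011, 1.109, -0.083], TCP at [0.164, 0.655, 0.231] pointing down, gripper open.
Joint ranges: [-2.96, 2.96], [-0.34, 2.1], [-1.41, 1.46], [0.24, 2.44], [-1.37, 4.51], [0.17, 1.92], [-2.96, 2.96]. Speed limits (rad/s): [2.39, 2.39, 3.14, 3.14, 3.14, 3.14, 3.14].

## Interface

Orientations are given as a unit quaternion [w, x, y, z].
In Python, from station import bot gives the robot as it stands. The module is installed in compiled form; this text tells all that it offers.
- The arm moves only by the shell command python3 -m crank 'ROWS' [FORCE]. ROWS is JSON, a list of rows, each an object with "linear": the shift along the tool's x, y, z in m, a list of three; "dr": the turn, a rotation vector about the tool's x, y, z in degrees, a list of three; "hand": the gripper command: -1 is shut, 1 is fully open, values between are in proportion. A call has 1 to 10 rows; each row is the pose to reach, as a shift and turn from the pose commanded when the call began, along the tool's axes at that moment; what a row does not reach only later rows make up. A row lasts 1/12 s, in which the tool goes at most 41.7 mm and 7.16 degrees, less where a joint would pass 70% of its speed; a pose out of reach is approached as far as the arm can. A call with a gripper value outside its range is refused whole. The fingers move at their own pace and stop on an object; FORCE is the grip in N (left out, the last holds). Time passes only in rows, so rows that repeat a pose let the fingers close. It gives the time, the measured TCP pose, the force and the opening at its end, in the units of the state.
- bot.get_obs(): the state, without advancing time (a new reading comes with each control period).
- bot.read_camera(name): name is "scene" or "top" or "wrist"; returns the picture (400x640x3 uint8, blue, green, red); there is no depth.
- bot.camera_params(name): a dict with "K" (3x3 intrinsics, pixels), "R" (3x3) and "t" (3): a world point X has camera coordinates R X + t; the wrist camera has in their place "hand_eye" (4x4, takes a point from camera to tool coordinates, whose origin is the TCP and whose axes are the tool frame's). Camera axes: x right, y down, z forward; pixel columns grow to the right and rows downward; lengths in m; the calibration is good to about 2 mm. A picture is of the moment at which its call begins: read the wrist's pose just before it. camera_params takes no time and is no camera call.
- bot.hand_in(): hands the job in, once; it reports no verdict.
Trained networks look in the newest picture that a camera, given by its name, has taken for a name from the list of things; names that differ only in an ending like _2 or _b are one class to them, and where a whole thing is asked for, a point or a joint stands for the part that bears it (a point fixed in the world has none). Each returns a list of dicts, best first, with "score" (0 to 1); they miss things now and then, are a little off and sometimes report something else, mostly with a low value. They report only what shows in the picture. A call takes as long as a camera call. They do not tell look-alikes from the thing itself.
- bot.search_frame(camera, target): "extent" ([left, top, right, bottom] in pixels, round what is visible of it).
- bot.cut_out(camera, target): "pixels" (400x640 bool, what is visible of it) and "extent" ([left, top, right, bottom] in pixels, round what is visible of it).
- bot.place_of(camera, target): "xy" ([column, row] in pixels: a listed point, or the origin of a listed thing).
The state is a dict: "t": time; "q": joint angles; "joint_vel": joint speeds; "joint_torque": joint torques, N m; "eef_pos": TCP position; "tool_rot": TCP orientation; "contact_force": force on the tool from outside, world axes, zero at the start; "torque": the same for the moment, N m; "gripper_width": opening from 0.0 (shut) to 1.0 (fully open).
Only numpy, scipy, OpenCV 4.12 (cv2) and the standard library are available. Lean on these libraries where they do the work, as an engineer would, in place of code of your own. Each camera call takes 0.05 s, during which the arm holds its last target. There are 200 camera calls.

## Working session

There is one attempt and no reset: what is moved stays moved. The work goes in short steps, Python scripts to look and compute and a shell command to move; the robot and the scene stay as the last step left them, time stands still between calls to the robot, and variables do not carry over. Pictures are saved under pics/ and viewed, about 8 in all and at most 12, crops included, and the job is handed in when it is done.

```bash
mkdir -p pics; cat > h.py <<'E'
import numpy as np, cv2
from station import bot
from scipy.spatial.transform import Rotation as Ro
def cam(n):
    p=bot.camera_params(n); K=np.array(p["K"])
    if "R" in p: return K,np.array(p["R"]),np.array(p["t"])
    o=bot.get_obs(); H=np.array(p["hand_eye"]); T=np.eye(4)
    T[:3,:3]=tool(o).as_matrix(); T[:3,3]=o["eef_pos"]
    M=np.linalg.inv(T@H); return K,M[:3,:3],M[:3,3]
def tool(o):
    q=o["tool_rot"]; return Ro.from_quat([q[1],q[2],q[3],q[0]])
def back(c,uv,z):
    K,R,t=c; d=R.T@np.linalg.solve(K,[uv[0],uv[1],1]); o=-R.T@t
    return o+d*(z-o[2])/d[2]
def proj(c,X):
    K,R,t=c; p=K@(R@np.array(X)+t); return p[:2]/p[2]
E
python3 - <<'E'
from h import *
o=bot.get_obs(); print({k:np.round(v,3) for k,v in o.items()}); print(tool(o).as_matrix().round(3))
for n in("scene","top"):
    c=cam(n); cv2.imwrite(f"pics/{n}0.png",bot.read_camera(n)); print(n,(-c[1].T@c[2]).round(3))
    for t,z in(("cap",0),("bar_top",.044),("ear_tip",.0025),("collimator",0),("collar_top",.165),("lamp_side_gap",.165),("mirror",0),("collar_wide",0),("collar_tall",0),("level",0),("radius_leaves",0)):
        for d in bot.place_of(n,t)[:4]: print(t,round(d["score"],2),np.round(d["xy"]),back(c,d["xy"],z).round(4))
E
```

```text
{'t': np.float64(0.0), 'q': array([-1.434,  0.478,  0.022,  1.556, -0.012,  1.109, -0.083]), 'joint_vel': array([-0.002,  0.001, -0.001, -0.001, -0.001, -0.001, -0.001]), 'joint_torque': array([-2.0000e-03, -5.9645e+01,  1.6070e+00, -2.8120e+01,  1.2000e-02,
        9.0000e-03, -0.0000e+00]), 'eef_pos': array([0.163, 0.654, 0.23 ]), 'tool_rot': array([-0.701,  0.702, -0.086,  0.086]), 'contact_force': array([ 0.236, -0.185, -0.34 ]), 'torque': array([0.001, 0.021, 0.081]), 'gripper_width': np.float64(1.001)}
[[ 0.97  -0.     0.242]
 [-0.242 -0.002  0.97 ]
 [ 0.    -1.    -0.002]]
scene [1.133 0.376 0.81 ]
cap 0.76 [359. 249.] [ 0.5999  0.169  -0.    ]
cap 0.75 [410. 272.] [ 0.5959  0.3078 -0.    ]
cap 0.73 [415. 348.] [0.7675 0.3873 0.    ]
bar_top 0.91 [359. 238.] [0.5979 0.1662 0.044 ]
bar_top 0.82 [419. 339.] [0.7643 0.3867 0.044 ]
bar_top 0.68 [412. 263.] [0.5997 0.3068 0.044 ]
ear_tip 0.9 [411. 288.] [0.6397 0.3279 0.0025]
ear_tip 0.88 [431. 338.] [0.7292 0.4095 0.0025]
ear_tip 0.78 [371. 234.] [0.5423 0.176  0.0025]
collimator 0.8 [308. 208.] [ 0.5496 -0.0152  0.    ]
collimato
[... 826 characters left out ...]
top 0.89 [231. 192.] [0.6005 0.3006 0.044 ]
bar_top 0.89 [277. 193.] [0.5974 0.1743 0.044 ]
bar_top 0.79 [196. 134.] [0.7609 0.3948 0.044 ]
ear_tip 0.63 [228. 181.] [0.6356 0.3179 0.0025]
ear_tip 0.63 [193. 151.] [0.723  0.4173 0.0025]
collimator 0.75 [346. 211.] [ 0.5465 -0.017   0.    ]
collar_top 0.79 [350. 208.] [ 0.5522 -0.0142  0.165 ]
lamp_side_gap 0.57 [352. 188.] [ 0.5991 -0.0211  0.165 ]
mirror 0.64 [252. 252.] [0.4338 0.2499 0.    ]
mirror 0.6 [441. 191.] [ 0.6002 -0.2886  0.    ]
collar_wide 0.8 [440. 191.] [ 0.6006 -0.2832  0.    ]
collar_tall 0.74 [436. 247.] [ 0.4425 -0.2686  0.    ]
level 0.68 [332. 140.] [0.7483 0.0195 0.    ]
level 0.44 [347. 209.] [ 0.553  -0.0185  0.    ]
```

```bash
python3 - <<'E'
import cv2,numpy as np
t=cv2.imread("pics/top0.png"); s=cv2.imread("pics/scene0.png")
a=cv2.resize(s[130:380,250:500],(400,400),interpolation=2); b=cv2.resize(t[100:300,180:380],(400,400),interpolation=2)
cv2.imwrite("pics/v1.png",np.hstack([a,b]))
E
```

```text
(no output)
```

View pics/v1.png

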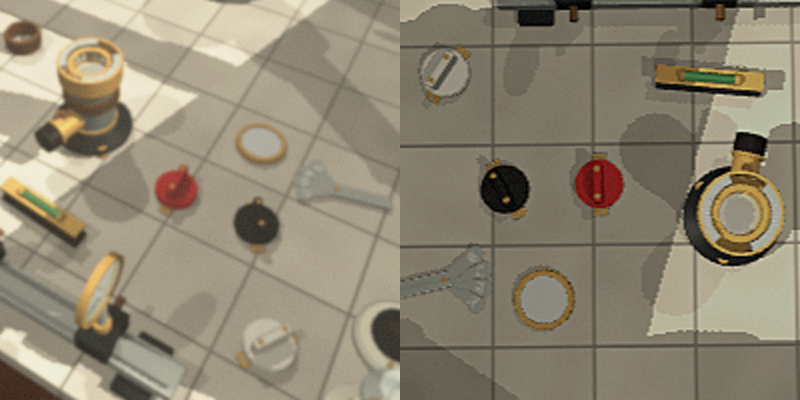

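Three candidates: black at scene (410,272) / top (232,193), red at scene (359,249), white at scene (415,348). The enlarged crop confirms that only the first is black, so it is the cap. Its bar lies about +23° from world x. The lamp tube points roughly along +x, about -10°.

```bash
python3 -m crank '[{"linear":[0.508,0,-0.233],"dr":[0,-37,0],"hand":1},{"linear":[0.508,0,-0.233],"dr":[0,-37,0],"hand":1},{"linear":[0.508,0,-0.233],"dr":[0,-37,0],"hand":1},{"linear":[0.508,0,-0.233],"dr":[0,-37,0],"hand":1},{"linear":[0.508,0,-0.233],"dr":[0,-37,0],"hand":1},{"linear":[0.508,0,-0.233],"dr":[0,-37,0],"hand":1},{"linear":[0.508,0,-0.233],"dr":[0,-37,0],"hand":1},{"linear":[0.508,0,-0.233],"dr":[0,-37,0],"hand":1},{"linear":[0.508,0,-0.233],"dr":[0,-37,0],"hand":1},{"linear":[0.508,0,-0.233],"dr":[0,-37,0],"hand":1}]' 60
python3 - <<'E'
from h import *
o=bot.get_obs(); print(o["eef_pos"],o["q"].round(2)); print(tool(o).as_matrix().round(3))
print(np.array(bot.camera_params("wrist")["hand_eye"]).round(3))
E
```

```text
t: 2.03
eef_pos: [0.4899, 0.3934, 0.2316]
tool_rot: [0.693, -0.693, -0.141, 0.141]
contact_force: [0.1, 0.6, -0.5]
gripper_width: 1.0
[0.48991957 0.39339263 0.23159939] [-0.78  0.4   0.01  1.67 -0.    1.07  1.2 ]
[[ 0.921  0.    -0.39 ]
 [ 0.39   0.     0.921]
 [ 0.    -1.     0.   ]]
[[ 0.001  0.952  0.307 -0.08 ]
 [-0.001 -0.307  0.952 -0.142]
 [ 1.    -0.001  0.001 -0.   ]
 [ 0.     0.     0.     1.   ]]
```

```bash
python3 -m crank '[{"linear":[0.067,0.0,-0.124],"dr":[0,0,0],"hand":1},{"linear":[0.067,0.0,-0.124],"dr":[0,0,0],"hand":1},{"linear":[0.067,0.0,-0.124],"dr":[0,0,0],"hand":1},{"linear":[0.067,0.0,-0.124],"dr":[0,0,0],"hand":1},{"linear":[0.067,0.0,-0.124],"dr":[0,0,0],"hand":1},{"linear":[0.067,0.0,-0.124],"dr":[0,0,0],"hand":1}]'
python3 - <<'E'
from h import *
c=cam("wrist"); im=bot.read_camera("wrist"); cv2.imwrite("pics/w1.png",im)
for t,z in(("cap",0),("bar_top",.044),("ear_tip",.0025)):
    for d in bot.place_of("wrist",t)[:4]: print(t,round(d["score"],2),np.round(d["xy"]),back(c,d["xy"],z).round(4))
E
```

```text
t: 2.53
eef_pos: [0.5991, 0.306, 0.231]
tool_rot: [-0.693, 0.693, 0.14, -0.14]
contact_force: [0.2, 1.3, -0.3]
gripper_width: 0.999
cap 0.95 [319. 168.] [0.5992 0.3042 0.    ]
cap 0.74 [217. 126.] [0.6004 0.1708 0.    ]
cap 0.6 [325. 290.] [0.7617 0.3823 0.    ]
cap 0.3 [333.  19.] [0.4404 0.2542 0.    ]
bar_top 0.94 [203. 134.] [0.6046 0.1716 0.044 ]
bar_top 0.68 [319. 176.] [0.5997 0.3041 0.044 ]
bar_top 0.58 [327. 311.] [0.763  0.3846 0.044 ]
ear_tip 0.93 [323. 198.] [0.6338 0.3249 0.0025]
ear_tip 0.76 [353. 278.] [0.7278 0.4104 0.0025]
ear_tip 0.69 [222.  93.] [0.5613 0.1652 0.0025]
ear_tip 0.22 [ 65. 187.] [0.748  0.0144 0.0025]
```

View pics/w1.png

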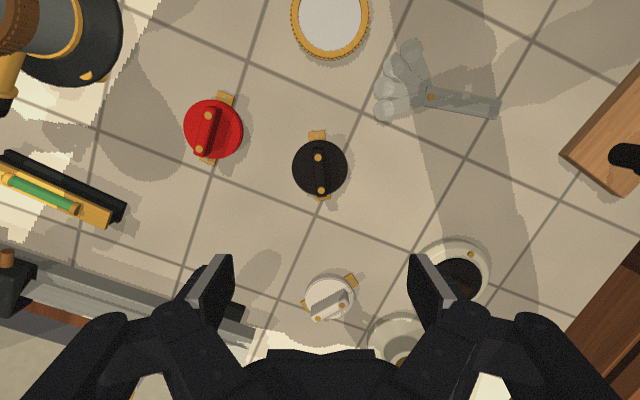

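```bash
python3 - <<'E'
from h import *
c=cam("wrist"); im=cv2.imread("pics/w1.png")
h=cv2.cvtColor(im,cv2.COLOR_BGR2HSV); m=cv2.inRange(h,(12,110,110),(30,255,255)); m[:,:285]=0;m[:,355:]=0;m[:120]=0;m[215:]=0
n,l,s,ce=cv2.connectedComponentsWithStats(m); P=[]
for i in range(1,n):
    if s[i,4]>8:
        z=.044 if 145<ce[i][1]<195 else .005
        print(s[i],ce[i].round(1),back(c,ce[i],z).round(4))
k=cv2.inRange(h,(0,0,0),(180,255,75)); k[:,:280]=0;k[:,360:]=0;k[:130]=0;k[215:]=0
cv2.imwrite("pics/k.png",cv2.resize(np.hstack([im[110:220,270:370],cv2.cvtColor(m|k//2,cv2.COLOR_GRAY2BGR)[110:220,270:370]]),None,fx=4,fy=4,interpolation=0))
E
```

```text
[308 130  17  12 143] [316.3 135.2] [0.5609 0.2886 0.005 ]
[314 154   8   7  43] [317.6 157. ] [0.5782 0.2979 0.044 ]
[318 187   7   7  41] [320.8 190. ] [0.6117 0.316  0.044 ]
[315 194  15   7  55] [322.5 197.7] [0.6308 0.3267 0.005 ]
```

View pics/k.png

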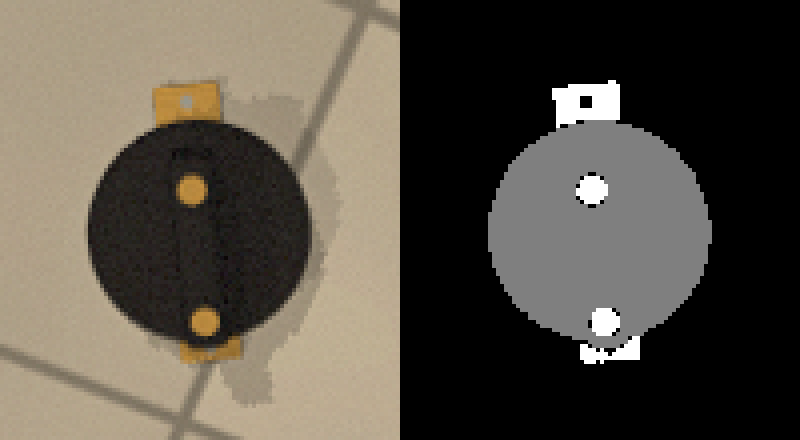

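```bash
python3 - <<'E'
from h import *
c=cam("wrist"); im=cv2.imread("pics/w1.png")
f=(back(c,(316.4,130.5),.005),back(c,(323,200.5),.004)); print(f,(f[0]+f[1])/2,np.linalg.norm(f[0]-f[1]))
k=cv2.inRange(cv2.cvtColor(im,cv2.COLOR_BGR2HSV),(0,0,0),(180,255,75)); k[:,:280]=0;k[:,360:]=0;k[:130]=0;k[215:]=0
best=None
from scipy.optimize import minimize
# silhouette: body disc (z 0.003..0.018) and bar box
a=np.deg2rad(28.5)
def mask(x,y):
    pts=[[proj(c,(x+r*np.cos(t),y+r*np.sin(t),z)) for t in np.linspace(0,6.28,40)] for r,z in((.03,0),(.033,.003),(.033,.018))]
    pts.append([proj(c,(x+u*np.cos(a)-v*np.sin(a),y+u*np.sin(a)+v*np.cos(a),z)) for u in(-.028,.028) for v in(-.0065,.0065) for z in(.018,.044)])
    m=np.zeros(k.shape,np.uint8)
    for p in (pts[0]+pts[1],pts[1]+pts[2],pts[3]): cv2.fillConvexPoly(m,np.round(cv2.convexHull(np.float32(p))*16).astype(int),255,shift=4)
    return m
kk=k|cv2.morphologyEx(k,cv2.MORPH_CLOSE,np.ones((11,11)))
r=[(np.count_nonzero(mask(x,y)!=kk),x,y) for x in np.arange(.59,.605,.001) for y in np.arange(.299,.312,.001)]
print(sorted(r)[:4])
o=bot.get_obs(); print(tool(o).inv().apply(np.array([.5965,.3065,.1])-o["eef_pos"]))
# collimator from 'top' and 'scene'
for n in("top","scene"):
    cc=cam(n)
    for t in("collimator","collar_top","lamp_side_gap"):
        pass
E
```

```text
(array([0.5557334 , 0.28648673, 0.005     ]), array([0.63433658, 0.32892685, 0.004     ])) [0.59503499 0.30770679 0.0045    ] 0.08933433404242097
[(np.int64(69), np.float64(0.595), np.float64(0.307)), (np.int64(92), np.float64(0.594), np.float64(0.307)), (np.int64(120), np.float64(0.594), np.float64(0.306)), (np.int64(121), np.float64(0.595), np.float64(0.306))]
[-0.001432    0.13130127 -0.00222   ]
```

```bash
python3 -m crank '[{"linear":[-0.0034,0.04,0.0025],"dr":[0,-5.5,0],"hand":1},{"linear":[-0.0034,0.08,0.0025],"dr":[0,-5.5,0],"hand":1},{"linear":[-0.0034,0.12,0.0025],"dr":[0,-5.5,0],"hand":0.7},{"linear":[-0.0034,0.15,0.0025],"dr":[0,-5.5,0],"hand":0.4},{"linear":[-0.0034,0.175,0.0025],"dr":[0,-5.5,0],"hand":0.2},{"linear":[-0.0034,0.19,0.0025],"dr":[0,-5.5,0],"hand":0.2},{"linear":[-0.0034,0.2,0.0025],"dr":[0,-5.5,0],"hand":0.2},{"linear":[-0.0034,0.205,0.0025],"dr":[0,-5.5,0],"hand":0.2},{"linear":[-0.0034,0.207,0.0025],"dr":[0,-5.5,0],"hand":0.2},{"linear":[-0.0034,0.207,0.0025],"dr":[0,-5.5,0],"hand":0.2}]'
python3 - <<'E'
from h import *
im=bot.read_camera("wrist"); cv2.imwrite("pics/w2.png",im)
o=bot.get_obs(); print(o["eef_pos"],o["gripper_width"])
E
```

```text
t: 3.57
eef_pos: [0.5946, 0.3086, 0.0249]
tool_rot: [0.686, -0.685, -0.174, 0.174]
contact_force: [0.5, 0.2, -0.1]
gripper_width: 0.598
[0.59501407 0.30860872 0.02544114] 0.6021759100339329
```

View pics/w2.png

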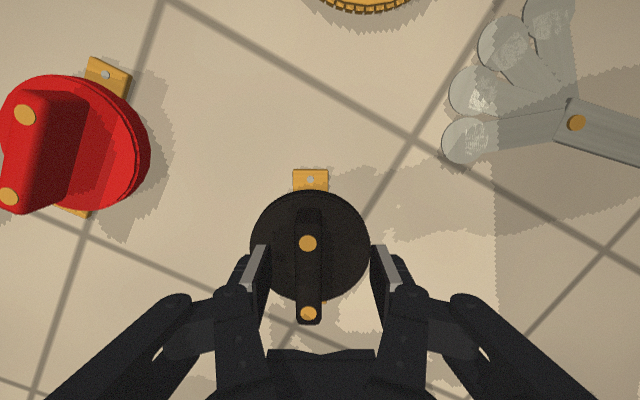

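```bash
python3 - <<'E'
from h import *
c=cam("wrist"); o=bot.get_obs(); print(o["eef_pos"],c[0].round(1).tolist())
P=[back(c,p,z) for p,z in(((308,243.5),.044),((309,313),.044),((310.3,172),.004),((310,230),.018))]
for p in P: print(p.round(4), tool(o).inv().apply(p-o["eef_pos"]).round(4))
E
```

```text
[0.59501407 0.30860872 0.02544114] [[300.2, 0.0, 320.4], [0.0, 300.2, 198.2], [0.0, 0.0, 1.0]]
[0.5812 0.2948 0.044 ] [-0.0187 -0.0186 -0.0056]
[0.6146 0.3129 0.044 ] [ 0.0192 -0.0185 -0.0056]
[0.5601 0.2834 0.004 ] [-0.0427  0.0214 -0.0055]
[0.5855 0.2971 0.018 ] [-0.0138  0.0074 -0.0056]
```

```bash
python3 -m crank '[{"linear":[0.0003,0.001,-0.0056],"dr":[0,0,0],"hand":0.2},{"linear":[0.0003,0.002,-0.0056],"dr":[0,0,0],"hand":0.0},{"linear":[0.0003,0.002,-0.0056],"dr":[0,0,0],"hand":-0.3},{"linear":[0.0003,0.002,-0.0056],"dr":[0,0,0],"hand":-0.6},{"linear":[0.0003,0.002,-0.0056],"dr":[0,0,0],"hand":-1},{"linear":[0.0003,0.002,-0.0056],"dr":[0,0,0],"hand":-1},{"linear":[0.0003,0.002,-0.0056],"dr":[0,0,0],"hand":-1},{"linear":[0.0003,0.002,-0.0056],"dr":[0,0,0],"hand":-1}]' 70
python3 -m crank '[{"linear":[0,-0.03,0],"dr":[0,0,0],"hand":-1},{"linear":[0,-0.07,0],"dr":[0,0,0],"hand":-1},{"linear":[0,-0.11,0],"dr":[0,0,0],"hand":-1},{"linear":[0,-0.15,0],"dr":[0,0,0],"hand":-1},{"linear":[0,-0.19,0],"dr":[0,0,0],"hand":-1},{"linear":[0,-0.23,0],"dr":[0,0,0],"hand":-1},{"linear":[0,-0.25,0],"dr":[0,0,0],"hand":-1},{"linear":[0,-0.25,0],"dr":[0,0,0],"hand":-1}]'
python3 - <<'E'
from h import *
o=bot.get_obs(); print(o["eef_pos"],tool(o).as_matrix().round(3).tolist(),o["q"].round(2))
# collimator estimate from first pictures: collar brass outer circle at rim height
for n in("top","scene"):
    c=cam(n); bot.read_camera(n)
    for t,z in(("collimator",0),("collar_top",.165),("lamp_side_gap",.165)):
        for d in bot.place_of(n,t)[:1]: print(n,t,round(d["score"],2),np.round(d["xy"],1),back(c,d["xy"],z).round(4))
E
```

```text
t: 4.28
eef_pos: [0.5977, 0.3033, 0.0228]
tool_rot: [0.685, -0.685, -0.174, 0.174]
contact_force: [-0.8, -0.7, 4.8]
gripper_width: 0.135
t: 4.95
eef_pos: [0.5997, 0.3045, 0.2785]
tool_rot: [0.686, -0.684, -0.177, 0.171]
contact_force: [0.8, 1.0, -1.0]
gripper_width: 0.137
[0.5996839  0.30453264 0.27853816] [[0.879, 0.008, -0.477], [0.477, 0.005, 0.879], [0.01, -1.0, 0.001]] [-0.58  0.43  0.03  1.52 -0.01  1.18  1.52]
top collimator 0.74 [345.7 208.4] [ 0.5536 -0.016   0.    ]
top collar_top 0.74 [347.6 206.3] [ 0.5552 -0.0089  0.165 ]
top lamp_side_gap 0.72 [355.8 188.2] [ 0.5986 -0.0293  0.165 ]
scene collimator 0.91 [308.4 205.1] [ 0.5388 -0.022   0.    ]
scene collar_top 0.8 [302.8 167. ] [ 0.5601 -0.0197  0.165 ]
scene lamp_side_gap 0.6 [292.4 175.3] [ 0.5978 -0.0256  0.165 ]
```

```bash
python3 -m crank '[{"linear":[-0.124,0,-0.32],"dr":[0,42.5,0],"hand":-1},{"linear":[-0.124,0,-0.32],"dr":[0,42.5,0],"hand":-1},{"linear":[-0.124,0,-0.32],"dr":[0,42.5,0],"hand":-1},{"linear":[-0.124,0,-0.32],"dr":[0,42.5,0],"hand":-1},{"linear":[-0.124,0,-0.32],"dr":[0,42.5,0],"hand":-1},{"linear":[-0.124,0,-0.32],"dr":[0,42.5,0],"hand":-1},{"linear":[-0.124,0,-0.32],"dr":[0,42.5,0],"hand":-1},{"linear":[-0.124,0,-0.32],"dr":[0,42.5,0],"hand":-1},{"linear":[-0.124,0,-0.32],"dr":[0,42.5,0],"hand":-1},{"linear":[-0.124,0,-0.32],"dr":[0,42.5,0],"hand":-1}]'
python3 -m crank '[{"linear":[0,0,0],"dr":[0,0,0],"hand":-1},{"linear":[0,0,0],"dr":[0,0,0],"hand":-1},{"linear":[0,0,0],"dr":[0,0,0],"hand":-1}]'
python3 - <<'E'
from h import *
for i in range(3): bot.read_camera("wrist"); o=bot.get_obs(); print(o["eef_pos"],np.abs(o["joint_vel"]).max(),tool(o).as_matrix().round(3).tolist())
c=cam("wrist"); im=bot.read_camera("wrist"); cv2.imwrite("pics/w3.png",im)
np.savez("w3.npz",K=c[0],R=c[1],t=c[2])
for t,z in(("collimator",0),("collar_top",.165),("lamp_side_gap",.165)):
    for d in bot.place_of("wrist",t)[:2]: print(t,round(d["score"],2),np.round(d["xy"],1),back(c,d["xy"],z).round(4))
E
```

```text
t: 6.18
eef_pos: [0.6406, -0.0437, 0.2718]
tool_rot: [-0.7, 0.703, -0.089, 0.089]
contact_force: [0.1, 0.8, -2.3]
gripper_width: 0.138
t: 6.43
eef_pos: [0.6409, -0.0351, 0.2719]
tool_rot: [0.702, -0.702, 0.086, -0.085]
contact_force: [0.5, 0.1, -1.7]
gripper_width: 0.138
[ 0.64091692 -0.03518266  0.27199684] 0.0065994503430621965 [[0.971, -0.001, 0.24], [-0.24, 0.001, 0.971], [-0.001, -1.0, 0.001]]
[ 0.64093019 -0.03544711  0.27210387] 0.008157918913026876 [[0.971, -0.0, 0.24], [-0.24, 0.001, 0.971], [-0.0, -1.0, 0.0]]
[ 0.6409554  -0.03583351  0.27221231] 0.004670942347698627 [[0.971, -0.0, 0.24], [-0.24, 0.0, 0.971], [-0.0, -1.0, 0.0]]
collimator 0.71 [368.1 223.6] [0.7486 0.01   0.    ]
collimator 0.63 [317.2  94.7] [ 0.5541 -0.0193  0.    ]
collar_top 0.62 [318.9  91.5] [ 0.5558 -0.0167  0.165 ]
collar_top 0.18 [146.6 181.9] [ 0.5911 -0.1777  0.165 ]
lamp_side_gap 0.72 [320.  144.2] [ 0.5958 -0.0258  0.165 ]
lamp_side_gap 0.17 [263.5  94.1] [ 0.5472 -0.0594  0.165 ]
```

View pics/w3.png

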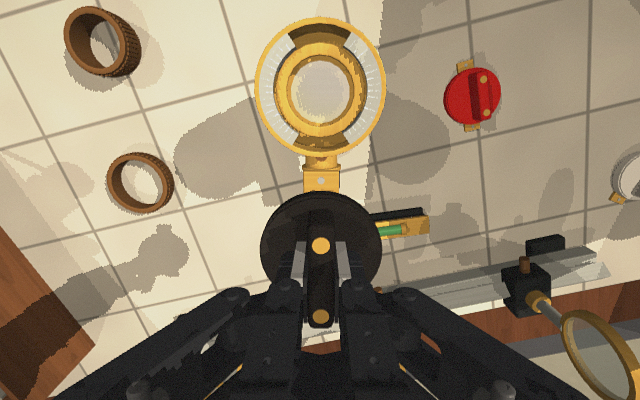

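```bash
python3 - <<'E'
from h import *
from scipy.ndimage import map_coordinates as mc
from scipy.optimize import minimize
f=np.load("w3.npz"); c=(f["K"],f["R"],f["t"]); im=cv2.imread("pics/w3.png").astype(float)
g=cv2.GaussianBlur(im,(0,0),1)
th=np.deg2rad(np.arange(0,360,3))
def ring(x,y,r,z=.165):
    X=np.stack([x+r*np.cos(th),y+r*np.sin(th),0*th+z],1); p=(X@c[1].T+c[2])@c[0].T; p=p[:,:2]/p[:,2:]
    return np.stack([mc(g[...,k],[p[:,1],p[:,0]],order=1) for k in range(3)],1)
def sc(v,r): return -np.median(np.linalg.norm(ring(v[0],v[1],r+.0012)-ring(v[0],v[1],r-.0012),axis=1)*1.0)-np.mean(np.linalg.norm(ring(v[0],v[1],r+.0012)-ring(v[0],v[1],r-.0012),axis=1))
for r in(.052,.037,.0475):
    S=sorted((sc((x,y),r),x,y) for x in np.arange(.546,.566,.0005) for y in np.arange(-.026,-.005,.0005)); print(r,np.round(S[:4],4).tolist())
# cap in the tool frame; tool y of bar top = -.0212
o=bot.get_obs(); R=tool(o); 
for p in((320.5,245.5),(320.5,316.5)):
    X=back(c,p,o["eef_pos"][2]+.0212); print(R.inv().apply(X-o["eef_pos"]).round(4))
# steel lip ends -> angle : color by angle at r=.042
x,y=S[0][1:]
E
python3 - <<'E'
import cv2
im=cv2.imread("pics/w3.png"); cv2.imwrite("pics/w3c.png",cv2.resize(im[5:205,230:410],None,fx=3,fy=3,interpolation=2))
E
```

```text
0.052 [[-157.6317, 0.556, -0.0165], [-155.3138, 0.556, -0.016], [-154.9404, 0.5555, -0.016], [-152.0905, 0.5555, -0.0165]]
0.037 [[-245.9337, 0.5555, -0.016], [-242.4641, 0.556, -0.016], [-239.6574, 0.555, -0.016], [-238.1325, 0.5555, -0.0155]]
0.0475 [[-188.7809, 0.5555, -0.016], [-187.7456, 0.5555, -0.0165], [-182.6511, 0.5555, -0.0155], [-182.0945, 0.555, -0.016]]
[-0.019  -0.0212  0.0001]
[ 0.0191 -0.0212  0.0002]
```

View pics/w3c.png

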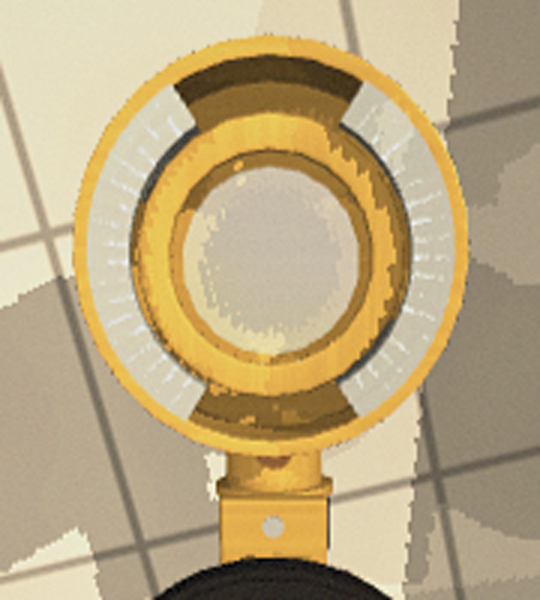

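```bash
python3 - <<'E'
from h import *
f=np.load("w3.npz"); c=(f["K"],f["R"],f["t"])
C=np.array([.5557,-.0161])
a=[]
for u,v in((197,130),(341,125),(175,88),(362,82),(207,382),(341,378),(190,418),(357,414)):
    P=back(c,(230+(u+.5)/3-.5,5+(v+.5)/3-.5),.165)[:2]-C; a.append(np.rad2deg(np.arctan2(P[1],P[0]))); print(np.linalg.norm(P).round(4),a[-1].round(1))
o=bot.get_obs(); R=tool(o); print(o["eef_pos"],R.inv().apply(np.r_[C,.25]-o["eef_pos"]).round(4),np.rad2deg(np.arctan2(*R.as_matrix()[[1,0],0])))
E
```

```text
0.0356 -163.1
0.0363 136.8
0.0463 -163.5
0.0471 137.2
0.0357 -42.6
0.0359 18.5
0.0466 -42.1
0.0465 16.9
[ 0.64093596 -0.03689654  0.27230701] [-0.0877  0.0223 -0.0004] -13.992734895786892
```

```bash
python3 -m crank '[{"linear":[-0.03,0.0,-0.0004],"dr":[0,-1.3,0],"hand":-1},{"linear":[-0.06,0.02,-0.0004],"dr":[0,-1.3,0],"hand":-1},{"linear":[-0.08,0.05,-0.0004],"dr":[0,-1.3,0],"hand":-1},{"linear":[-0.0877,0.065,-0.0004],"dr":[0,-1.3,0],"hand":-1},{"linear":[-0.0877,0.065,-0.0004],"dr":[0,-1.3,0],"hand":-1},{"linear":[-0.0877,0.065,-0.0004],"dr":[0,-1.3,0],"hand":-1},{"linear":[-0.0877,0.065,-0.0004],"dr":[0,-1.3,0],"hand":-1},{"linear":[-0.0877,0.065,-0.0004],"dr":[0,-1.3,0],"hand":-1}]'
python3 - <<'E'
from h import *
for i in range(5):
    o=bot.get_obs(); R=tool(o); print(o["eef_pos"].round(4),R.inv().apply(np.r_[.5557,-.0161,.165+.0228]-o["eef_pos"]).round(4),np.rad2deg(np.arctan2(*R.as_matrix()[[1,0],0])).round(2)); c=cam("wrist"); im=bot.read_camera("wrist")
cv2.imwrite("pics/w4.png",im)
d=bot.read_camera("scene"); cv2.imwrite("pics/s4.png",d)
a=cv2.resize(im[100:360,210:430],(440,520)); b=cv2.resize(d[110:240,240:330],(360,520),interpolation=2); cv2.imwrite("pics/v4.png",np.hstack([a,b]))
E
```

```text
t: 7.45
eef_pos: [0.5578, -0.0167, 0.2089]
tool_rot: [0.703, -0.703, 0.077, -0.08]
contact_force: [-0.0, -0.4, -0.5]
gripper_width: 0.136
[ 0.5578 -0.0167  0.2089] [-0.0023  0.0211  0.0001] -12.76
[ 0.5576 -0.0167  0.2087] [-0.002   0.0209  0.0002] -12.75
[ 0.5572 -0.0167  0.2084] [-0.0017  0.0206  0.0002] -12.75
[ 0.5569 -0.0166  0.2082] [-0.0013  0.0204  0.0003] -12.75
[ 0.5566 -0.0166  0.2079] [-0.001   0.0201  0.0003] -12.74
```

View pics/v4.png

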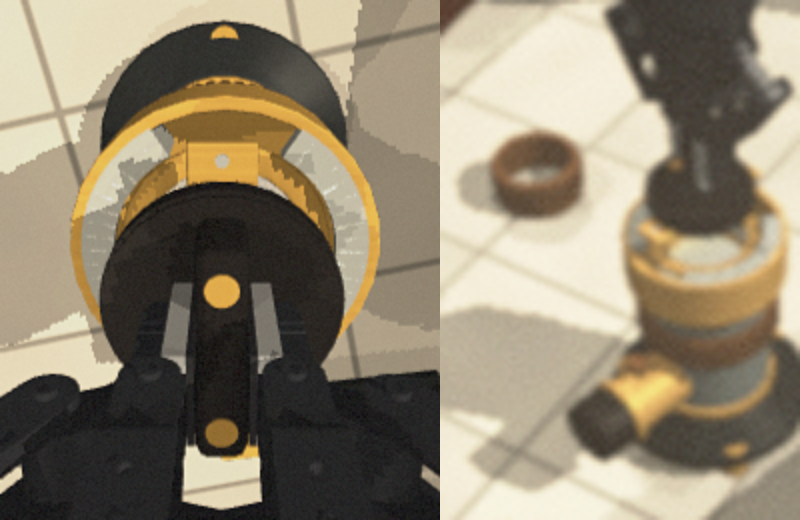

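```bash
python3 -m crank '[{"linear":[0,0,0],"dr":[0,0,0],"hand":-1},{"linear":[0,0,0],"dr":[0,0,0],"hand":-1},{"linear":[0,0,0],"dr":[0,0,0],"hand":-1},{"linear":[0,0.005,0],"dr":[0,0,0],"hand":-1},{"linear":[0,0.01,0],"dr":[0,0,0],"hand":-1},{"linear":[0,0.012,0],"dr":[0,0,0],"hand":-1},{"linear":[0,0.014,0],"dr":[0,0,0],"hand":-1},{"linear":[0,0.014,0],"dr":[0,0,0],"hand":-1},{"linear":[0,0.014,0],"dr":[0,0,0],"hand":-1},{"linear":[0,0.014,0],"dr":[0,0,0],"hand":-1}]'
python3 - <<'E'
from h import *
for i in range(3):
    o=bot.get_obs(); R=tool(o); print(o["eef_pos"].round(4),o["contact_force"].round(1),R.inv().apply(np.r_[.5557,-.0161,.165+.0228]-o["eef_pos"]).round(4),np.rad2deg(np.arctan2(*R.as_matrix()[[1,0],0])).round(2)); bot.read_camera("wrist")
E
```

```text
t: 8.58
eef_pos: [0.5559, -0.0164, 0.1934]
tool_rot: [0.703, -0.703, 0.078, -0.078]
contact_force: [-0.3, -0.7, -1.9]
gripper_width: 0.134
[ 0.5559 -0.0164  0.1934] [-0.3 -0.7 -1.9] [-0.0002  0.0056  0.0003] -12.73
[ 0.5559 -0.0164  0.1934] [-0.  -0.1 -1.2] [-0.0003  0.0056  0.0003] -12.73
[ 0.5559 -0.0164  0.1935] [ 0.6  0.6 -0.3] [-0.0003  0.0057  0.0003] -12.73
```

Well centred and 5.6 mm above the rim. I'll go down slowly into the gaps and then onto the spring.

```bash
python3 -m crank '[{"linear":[0,0.003,0],"dr":[0,0,0],"hand":-1},{"linear":[0,0.006,0],"dr":[0,0,0],"hand":-1},{"linear":[0,0.008,0],"dr":[0,0,0],"hand":-1},{"linear":[0,0.01,0],"dr":[0,0,0],"hand":-1},{"linear":[0,0.012,0],"dr":[0,0,0],"hand":-1},{"linear":[0,0.014,0],"dr":[0,0,0],"hand":-1},{"linear":[0,0.014,0],"dr":[0,0,0],"hand":-1}]' 100
python3 - <<'E'
from h import *
o=bot.get_obs(); print(o["eef_pos"].round(4),o["contact_force"].round(1),o["torque"].round(2), o["eef_pos"][2]-.1878)
E
```

```text
t: 9.32
eef_pos: [0.5556, -0.0164, 0.1793]
tool_rot: [0.703, -0.703, 0.079, -0.078]
contact_force: [-2.8, 0.6, 4.3]
gripper_width: 0.125
[ 0.5556 -0.0164  0.1793] [-2.8  0.6  4.3] [-0.03  0.58  0.01] -0.008547850264892048
```

```bash
python3 -m crank '[{"linear":[0,0.002,0],"dr":[0,0,0],"hand":-1},{"linear":[0,0.004,0],"dr":[0,0,0],"hand":-1},{"linear":[0,0.006,0],"dr":[0,0,0],"hand":-1},{"linear":[0,0.0075,0],"dr":[0,0,0],"hand":-1},{"linear":[0,0.0085,0],"dr":[0,0,0],"hand":-1},{"linear":[0,0.0085,0],"dr":[0,0,0],"hand":-1},{"linear":[0,0.0085,0],"dr":[0,0,0],"hand":-1}]'
python3 - <<'E'
from h import *
o=bot.get_obs(); print(o["eef_pos"].round(4),o["contact_force"].round(1),o["torque"].round(2), o["eef_pos"][2]-.1878)
c=cam("wrist"); im=bot.read_camera("wrist"); R=tool(o)
cv2.imwrite("pics/w5.png",cv2.resize(im[100:360,210:430],None,fx=2.2,fy=2.2))
E
```

```text
t: 9.9
eef_pos: [0.5557, -0.0164, 0.1715]
tool_rot: [0.703, -0.703, 0.078, -0.078]
contact_force: [-3.7, 1.1, 8.6]
gripper_width: 0.126
[ 0.5557 -0.0164  0.1715] [-3.7  1.1  8.6] [-0.01  0.94 -0.03] -0.016307442803633082
```

View pics/w5.png

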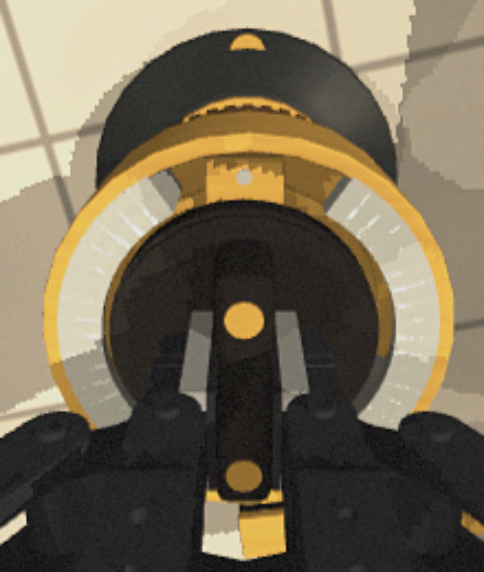

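```bash
python3 -m crank '[{"linear":[0,0.0005,0],"dr":[0,4,0],"hand":-1},{"linear":[0,0.0005,0],"dr":[0,8,0],"hand":-1},{"linear":[0,0.0005,0],"dr":[0,13,0],"hand":-1},{"linear":[0,0.0005,0],"dr":[0,18,0],"hand":-1},{"linear":[0,0.0005,0],"dr":[0,23,0],"hand":-1},{"linear":[0,0.0005,0],"dr":[0,28,0],"hand":-1},{"linear":[0,0.0005,0],"dr":[0,33,0],"hand":-1},{"linear":[0,0.0005,0],"dr":[0,38,0],"hand":-1},{"linear":[0,0.0005,0],"dr":[0,42,0],"hand":-1},{"linear":[0,0.0005,0],"dr":[0,45,0],"hand":-1}]'
python3 - <<'E'
from h import *
o=bot.get_obs(); R=tool(o); print(o["eef_pos"].round(4),o["contact_force"].round(1),o["torque"].round(2), np.rad2deg(np.arctan2(*R.as_matrix()[[1,0],0])).round(2),R.as_matrix()[2].round(3),o["q"].round(2))
E
```

```text
t: 10.78
eef_pos: [0.5577, -0.0165, 0.1718]
tool_rot: [0.619, -0.618, 0.341, -0.344]
contact_force: [-0.0, 0.4, 7.8]
gripper_width: 0.127
[ 0.5577 -0.0165  0.1718] [-0.   0.4  7.8] [-0.07  0.03  0.14] -57.9 [ 0.002 -1.     0.004] [-0.42  0.37  0.42  1.92 -0.19  0.88  0.66]
```

```bash
python3 -m crank '[{"linear":[0,0,0],"dr":[0,5,0],"hand":-1},{"linear":[0,0,0],"dr":[0,10,0],"hand":-1},{"linear":[0,0,0],"dr":[0,15,0],"hand":-1},{"linear":[0,0,0],"dr":[0,20,0],"hand":-1},{"linear":[0,0,0],"dr":[0,25,0],"hand":-1},{"linear":[0,0,0],"dr":[0,30,0],"hand":-1},{"linear":[0,0,0],"dr":[0,35,0],"hand":-1},{"linear":[0,0,0],"dr":[0,40,0],"hand":-1},{"linear":[0,0,0],"dr":[0,43,0],"hand":-1},{"linear":[0,0,0],"dr":[0,45,0],"hand":-1}]'
python3 -m crank '[{"linear":[0,0,0],"dr":[0,0,0],"hand":-1},{"linear":[0,0,0],"dr":[0,0,0],"hand":-1},{"linear":[0,0,0],"dr":[0,0,0],"hand":-1},{"linear":[0,0,0],"dr":[0,0,0],"hand":-1}]'
python3 - <<'E'
from h import *
o=bot.get_obs(); R=tool(o); print(o["eef_pos"].round(4),o["contact_force"].round(1),o["torque"].round(2), np.rad2deg(np.arctan2(*R.as_matrix()[[1,0],0])).round(2),R.as_matrix()[2].round(3),o["q"].round(2))
im=bot.read_camera("wrist")
cv2.imwrite("pics/w6.png",cv2.resize(im[100:360,210:430],None,fx=2.2,fy=2.2))
E
```

```text
t: 11.62
eef_pos: [0.5577, -0.0165, 0.1717]
tool_rot: [-0.442, 0.44, -0.552, 0.554]
contact_force: [0.0, -1.0, 7.8]
gripper_width: 0.127
t: 11.95
eef_pos: [0.5577, -0.0166, 0.1717]
tool_rot: [-0.443, 0.44, -0.552, 0.553]
contact_force: [0.4, -0.2, 8.4]
gripper_width: 0.127
[ 0.5577 -0.0166  0.1717] [ 0.4 -0.2  8.4] [-0.    0.09 -0.01] -102.73 [-0.001 -1.     0.004] [-0.56  0.4   0.6   1.93 -0.29  0.89 -0.03]
```

View pics/w6.png

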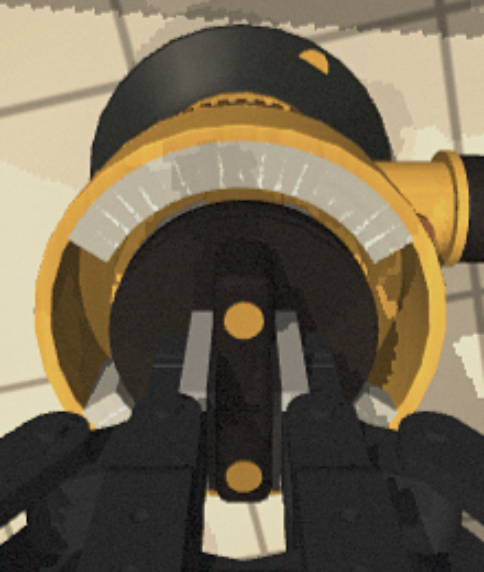

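The cap has turned exactly a quarter: the lamp is now square to the bar in the picture, and the ears are hidden under the lips. Next I'll ease up into the pockets.

```bash
python3 -m crank '[{"linear":[0,-0.001,0],"dr":[0,0,0],"hand":-1},{"linear":[0,-0.002,0],"dr":[0,0,0],"hand":-1},{"linear":[0,-0.003,0],"dr":[0,0,0],"hand":-1},{"linear":[0,-0.004,0],"dr":[0,0,0],"hand":-1},{"linear":[0,-0.005,0],"dr":[0,0,0],"hand":-1},{"linear":[0,-0.006,0],"dr":[0,0,0],"hand":-1},{"linear":[0,-0.0068,0],"dr":[0,0,0],"hand":-1},{"linear":[0,-0.0068,0],"dr":[0,0,0],"hand":-1},{"linear":[0,-0.0068,0],"dr":[0,0,0],"hand":-1}]'
python3 - <<'E'
from h import *
o=bot.get_obs(); R=tool(o); print(o["eef_pos"].round(4),o["contact_force"].round(1),o["torque"].round(2), np.rad2deg(np.arctan2(*R.as_matrix()[[1,0],0])).round(2),o["eef_pos"][2]-.1878)
E
```

```text
t: 12.75
eef_pos: [0.5576, -0.0165, 0.1782]
tool_rot: [-0.443, 0.44, -0.551, 0.553]
contact_force: [2.4, 0.4, 4.6]
gripper_width: 0.126
[ 0.5576 -0.0165  0.1782] [2.4 0.4 4.6] [-0.07 -0.47 -0.06] -102.72 -0.009629341775814232
```

It has risen to 9.6 mm below the rim with the spring still pushing up, so the ears are in the pockets. Releasing.

```bash
python3 -m crank '[{"linear":[0,0,0],"dr":[0,0,0],"hand":-0.5},{"linear":[0,0,0],"dr":[0,0,0],"hand":-0.2},{"linear":[0,0,0],"dr":[0,0,0],"hand":0},{"linear":[0,0,0],"dr":[0,0,0],"hand":0},{"linear":[0,-0.02,0],"dr":[0,0,0],"hand":0},{"linear":[0,-0.04,0],"dr":[0,0,0],"hand":0.3},{"linear":[0,-0.08,0],"dr":[0,0,0],"hand":0.3},{"linear":[0,-0.11,0],"dr":[0,0,0],"hand":0.3},{"linear":[0.0,-0.12,0],"dr":[0,0,0],"hand":0.3},{"linear":[0.0,-0.12,0],"dr":[0,0,0],"hand":0.3}]' 40
python3 - <<'E'
from h import *
o=bot.get_obs(); print(o["eef_pos"].round(4),o["contact_force"].round(1),o["gripper_width"])
for _ in range(3): bot.read_camera("wrist")
c=cam("wrist"); im=bot.read_camera("wrist")
for d in bot.place_of("wrist","bar_top")[:2]: print(d["score"],d["xy"],back(c,d["xy"],.2))
s=bot.read_camera("scene")
a=cv2.resize(im[60:320,190:450],(400,400)); b=cv2.resize(s[110:240,240:370],(400,400),interpolation=2); cv2.imwrite("pics/v7.png",np.hstack([a,b])); cv2.imwrite("pics/w7.png",im)
E
```

```text
t: 13.58
eef_pos: [0.5572, -0.0166, 0.2997]
tool_rot: [-0.443, 0.44, -0.552, 0.553]
contact_force: [0.6, 0.1, -0.3]
gripper_width: 0.648
[ 0.5572 -0.0166  0.2997] [ 0.6  0.1 -0.3] 0.648191238729159
0.74 [326.2, 203.9] [ 0.55726313 -0.02053896  0.2       ]
```

View pics/v7.png

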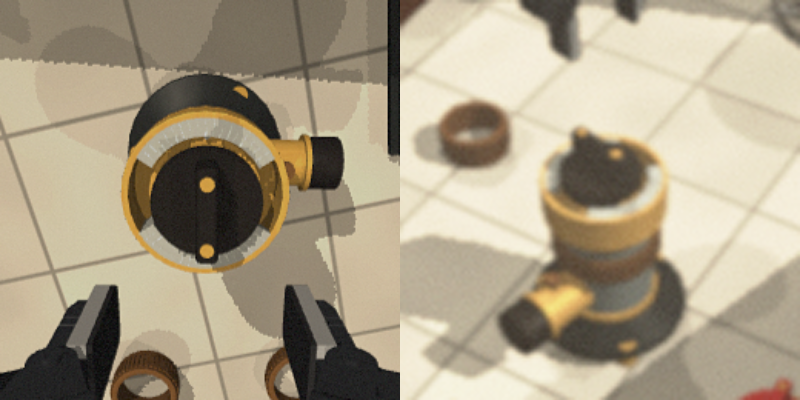

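```bash
python3 - <<'E'
from h import *
c=cam("wrist"); P=[back(c,p,.2) for p in((324.5,180.2),(324.5,223.2))]
d=P[1]-P[0]; print((P[0]+P[1])/2,np.linalg.norm(d),np.rad2deg(np.arctan2(d[1],d[0])))
print(bot.get_obs()["t"]); bot.hand_in()
E
```

```text
[ 0.55623587 -0.01899727  0.2       ] 0.03786746417462051 -102.52501722271253
13.8833
the job is handed in; nothing more can be done
```

I put the black cap on the collimator, pushed it down, turned it a quarter clockwise, let it click up and released it. I handed the job in at about 14 s of the 45 s allowed; no verdict was reported.

- **Push:** the cap's underside went to about 16 mm below the rim with the ears in the gaps. The wrist force was about 8–9 N up, with up to about 4 N sideways.
- **Turn and click:** the tool turned exactly 90° clockwise. When I eased up, the cap rose to about 9.6 mm below the rim while the spring still pressed up. That fits ears seated in the pockets.
- **Last picture:** the cap sits in the collar with its bar at -102.5°, against a lamp tube direction of about -12.7°, so it is square within about 0.2°. The gripper is clear above it.
- **Centring:** the readings disagree a little. The cap shows about 3 mm off the collar centre in the last wrist picture and about 2 mm off by the tool reading, both inside the 6 mm limit. I did not measure the released cap's height again from a picture; it rests on the tool height and force before release.
- **Bystanders:** the arm passed well clear of them and none looked moved in the views I took, but I did not measure their positions at the end.

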